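Brake lever check on the delivery bike's handlebar

TASK

The delivery bike's handlebar is clamped in the bench stand and one of its two brakes has air in its line: with the backs of the fingers press the left lever firmly in towards the bar until it goes no further and let it spring out, then do the same check on the right one. A sound lever stops well short of the bar; the airy one comes in nearly to the grip, and that one must be held pressed in firmly, with the other lever out, as you finish, ready for bleeding. Press only on the levers' front faces, grip nothing, and do not touch the rubber grips or move the things on the bench.

Things in the scene. Friction and masses are not known exactly. Their poses are not given: they have to be found in the camera images.
- bar_stand: Dark steel bench stand, fixed, base 150 x 120 x 12 mm, holding a level black handlebar. Origin on the table under the post (178 mm high); x ahead, away from rider and robot, y left along the bar, z up. The bar's axis (radius 11 mm) is at x = 45, z = 150 mm, y = -208 to 208 mm. Brake cylinder housings at y = 38 to 96 mm either side, to 12 mm above the bar's axis
- lever_left (a joint): Left brake lever (+y side), rad: 0 at rest, grows as pressed towards the bar (its outer end moves to the stand's -x). Sprung: 1 N at press_left to start, 2 N near the bar. Firm stop at about 0.24 to 0.32 if sound (some 25 mm short of the grip), 0.43 to 0.53 if airy (a few mm short). Which one is airy changes. A firm press is 8 to 20 N; over 60 N forces it
- lever_right (a joint): Right brake lever (-y side), mirror image of the left: same joint meaning, spring and stops
- press_left (a point): Point on the front face (the face away from the bar) of the left lever's blade, 76 mm out from its pivot, at mid height; moves with the lever. Its x axis runs outwards along the blade, its y axis points from the front face towards the bar, z up
- press_right (a point): The same point on the right lever. Its x axis runs outwards along the blade, its y axis points away from the bar, z up
- blade_left: Front part of the left lever's aluminium blade, the part to press: 107 mm long, 14 mm tall, 6 mm thick, rounded end, level with the bar and ahead of it. Origin at the upright pivot at its inner end (stand x = 90, y = 62 mm); axes as press_left. At rest its outer end stands about 80 mm ahead of the bar's axis
- blade_right: Front part of the right lever's blade, mirror image of the left; origin at its pivot (stand x = 90, y = -62 mm), axes as press_right
- inner_left: Inner side of the left lever's blade, facing the grip, 10 mm tall and 5 mm thick (the whole blade is about 11 mm thick); origin at the pivot. Not to be touched
- inner_right: Inner side of the right lever's blade, facing the grip. Not to be touched
- grip_left: Black ribbed rubber grip on the left of the bar, 100 mm long, 31 mm thick (34 mm at its ends), origin at its centre on the bar's axis. Not to be touched
- grip_right: The same grip on the right of the bar. Not to be touched
- thermometer: Dial thermometer lying on the bench, 35 x 143 x 10 mm; bystander
- marker: Black and white marker pen lying on the bench, 17 x 135 x 16 mm; bystander
- hex_key: Steel L-shaped hex key lying on the bench, 96 x 31 x 6 mm; bystander
- tealight: White tealight candle in its cup, 39 mm across, 24 mm high; bystander
- hinged_tin: Oblong white and blue tin, 69 x 153 x 69 mm; bystander
- wick_spool: Spool of white wick, 60 mm across, 68 mm high; bystander
- pouring_jug: Small metal pouring jug, 67 x 110 x 88 mm; bystander

How it is judged (in metres and radians):
On the way, in this order (a step that is already met when the one before it is completed fails the run):
1. the left lever is pressed firmly (over 4 N) against its stop, the right one out (contact force between the fingers and blade_left above 4 N and value of joint lever_left above 0.2 rad and velocity of joint lever_left between -0.15 and 0.15 rad/s and value of joint lever_right below 0.1 rad), for 0.2 s.
2. the left lever has sprung out and the right lever is pressed firmly (over 4 N) against its stop (contact force between the fingers and blade_right above 4 N and value of joint lever_right above 0.2 rad and velocity of joint lever_right between -0.15 and 0.15 rad/s and value of joint lever_left below 0.1 rad), for 0.2 s.
At the end, for the whole second after the job is handed in: The airy lever is held in by the fingers at its stop near the grip (joint above 0.40 rad, which the sound lever cannot reach, with more than 4 N on its front face) and the other lever is out (below 0.1 rad) (((value of joint lever_left above 0.4 rad and value of joint lever_right below 0.1 rad and contact force between the fingers and blade_left above 4 N) or (value of joint lever_right above 0.4 rad and value of joint lever_left below 0.1 rad and contact force between the fingers and blade_right above 4 N))); the arm keeps its last pose, push and grip.
It fails at once if a lever is gripped or hooked: the fingers press on the inner side of a blade (over 2 N) (contact force between the fingers and inner_left above 2 N or contact force between the fingers and inner_right above 2 N).
It fails at once if the fingers press on a rubber grip (over 2 N) (contact force between the fingers and grip_left above 2 N or contact force between the fingers and grip_right above 2 N).
It fails at once if a lever is forced (over 60 N) (contact force between the fingers and blade_left above 60 N or contact force between the fingers and blade_right above 60 N).
It fails at once if a thing on the bench is moved more than 20 mm (distance of any of thermometer, marker, hex_key, tealight, hinged_tin, wick_spool, pouring_jug from where it was at the start of the episode above 0.02 m).
It also fails if it takes over 72 s, if anything falls off the work surface, if the arm or the gripper's body presses on something with over 40 N, if the wrist force passes 120 N, or if a joint passes its speed limit or range.

ROBOT

A 6-joint arm with a two-finger parallel gripper is mounted at the origin on a cart in front of the work surface, level with it; the furniture and walls round the work are solid. World frame = base frame: x ahead of the robot, y to its left, z up, the work surface at z = 0. Lengths are in mm, angles in rad, forces in N, time in s.
With the tool pointing down it reaches from about 400 to 825 mm from the base axis. Payload 7 kg.
Tool frame: the origin (TCP) lies at the very end of the fingers, on their centre line; the grasp point (between the pads) lies 19 mm behind it; z points along the fingers, y is the direction in which the jaws open and shut (so a half turn about z gives the same grasp; the last joint's range is limited). The gripper opens to 88 mm and grips with 3 to 60 N. Pads are 19 mm wide; open, the fingers measure 130 mm over their backs; the gripper's body (78 mm by 193 mm) begins 47 mm behind the grasp point.
Start: joints at [-0.959, 0.359, 0.012, 0, -1.224, -0.288], TCP at [214.739, -639.908, 226.561] pointing down, gripper open.
Joint ranges: [-3.07, 3.07], [-1.43, 2.12], [-1.02, 1.25], [-3.03, 1.67], [-3.05, -0], [-3.03, 3.03]. Speed limits (rad/s): [2.39, 2.39, 3.01, 3.14, 3.14, 3.14].

INTERFACE

Orientations are given as a unit quaternion [x, y, z, w].
In Python, from plant import bot gives the robot as it stands. Calls block until the motion is done:
- bot.move_ptp(position, orientation): joint-space move of the TCP to a pose.
- bot.line_to(position, velocity=150, ori=None): straight line of the TCP; ori=None keeps the orientation; velocity is the mean speed in mm/s.
- bot.move_joints(angles): joint-space move.
- bot.move_gripper(opening, force=None): finger opening in mm; force is the grip in N (None keeps the last); returns when the fingers have stopped.
- bot.pause(seconds).
- bot.solve_ik(position, orientation): joint angles nearest the present ones, or None.
- bot.read_state(): the state.
- bot.camera(name): name is "scene" or "side" or "wrist"; returns the picture (400x640x3 uint8, red, green, blue); there is no depth.
- bot.get_calibration(name): a dict with "fx", "fy", "cx", "cy" (pixels), "view" (4x4, takes a point from world to camera coordinates); the wrist camera has in their place "T_tool_cam" (4x4, takes a point from camera to tool coordinates, whose origin is the TCP and whose axes are the flange's). Camera axes: x right, y up, looking along -z (the intrinsics and any distortion apply to the point x, -y, -z); pixel columns grow to the right and rows downward; lengths in mm; the calibration is good to about 2 mm. A picture is of the moment at which its call begins: read the wrist's pose just before it. get_calibration takes no time and is no camera call.
A pose or a line that the arm cannot do raises bot.Unreachable and nothing moves.
- bot.close_job(): hands the job in, once; it reports no verdict.
The state is a dict: "t": time; "joint_pos": joint angles; "qvel": joint speeds; "tau": joint torques, N m; "tcp_pos": TCP position; "eef_rot": TCP orientation; "contact_force": force on the tool from outside, world axes, zero at the start; "moment": the same for the moment, N m; "width": finger opening in mm.
Only numpy, scipy, OpenCV 4.12 (cv2) and the standard library are available. Lean on these libraries where they do the work, as an engineer would, in place of code of your own. Each camera call takes 0.05 s, during which the arm holds its last target.

## Working session

There is one attempt and no reset: what is moved stays moved. The work goes in short steps, each a Python script; the robot and the scene stay as the last script left them, time stands still between calls to the robot, and variables do not carry over. Pictures are saved under pics/ and viewed, and the job is handed in when it is done.

```bash
ls; mkdir -p pics; python3 - <<'E'
from plant import bot
import cv2,numpy as np
s=bot.read_state();print(s)
for n in("scene","side","wrist"):
    im=bot.camera(n);cv2.imwrite(f"pics/{n}0.png",im[:,:,::-1]);c=bot.get_calibration(n);print(n,c)
E
```

```text
pics
{'t': 0.0, 'joint_pos': array([-9.58881979e-01,  3.59382583e-01,  1.10593243e-02, -3.21054098e-04,
       -1.22411867e+00, -2.88082871e-01]), 'qvel': array([ 2.91899180e-05, -3.14943540e-04, -1.20019095e-03, -4.76737516e-04,
        2.19739290e-04,  2.14804809e-04]), 'tau': array([ 1.39874439e-03, -5.82722354e+01,  2.93060035e+01,  6.99756235e+00,
        7.08594176e-03, -2.12913192e-04]), 'tcp_pos': array([ 214.58102279, -639.46448753,  225.63092761]), 'eef_rot': array([-1.61155173e-01,  9.86928726e-01,  8.06541303e-04, -2.21983813e-04]), 'contact_force': array([ 0.70545903,  0.12655436, -0.12239787]), 'moment': array([-0.03525648, -0.02350539, -0.02270659]), 'width': 87.6327646904294}
scene {'fx': 482.43990848019524, 'fy': 482.43990848019524, 'cx': 312.9279636655808, 'cy': 198.89621942594792, 'view': array([[-5.54902736e-01, -8.31914156e-01,  1.33804849e-03,
         4.33606958e+02],
       [ 6.41245599e-01, -4.26697377e-01,  6.37756561e-01,
        -3.44366248e+02],
       [-5.29987769e-01,  3.54750878e-01,  7.70236833e-01,
        -9.74731341e+02],
       [ 0.00000000e+00,  
[... 281 characters left out ...]
02, -5.73665480e-01,  8.18663142e-01,
         1.25925969e+01],
       [ 2.85237982e-02,  8.18183000e-01,  5.74249921e-01,
        -1.44806804e+03],
       [ 0.00000000e+00,  0.00000000e+00,  0.00000000e+00,
         1.00000000e+00]])}
wrist {'fx': 339.9293913260261, 'fy': 339.9293913260261, 'cx': 321.56792787719667, 'cy': 201.34439236107835, 'T_tool_cam': array([[-1.31258434e-03,  9.65872308e-01,  2.59015370e-01,
         6.92651033e+01],
       [ 9.99998883e-01,  1.08244250e-03,  1.03114206e-03,
        -3.33813784e-01],
       [ 7.15582323e-04,  2.59016434e-01, -9.65872650e-01,
        -1.57896593e+02],
       [ 0.00000000e+00,  0.00000000e+00,  0.00000000e+00,
         1.00000000e+00]])}
```

View pics/scene0.png

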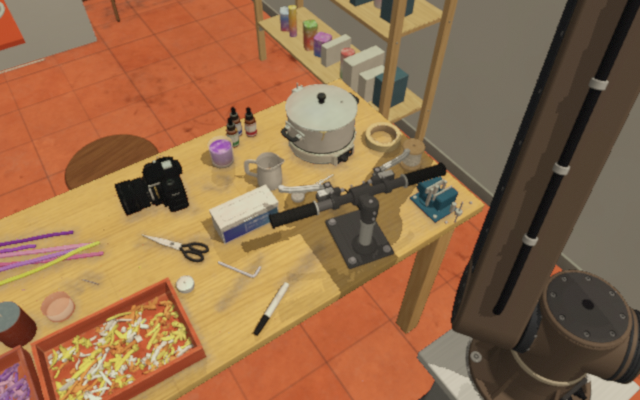

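View pics/side0.png

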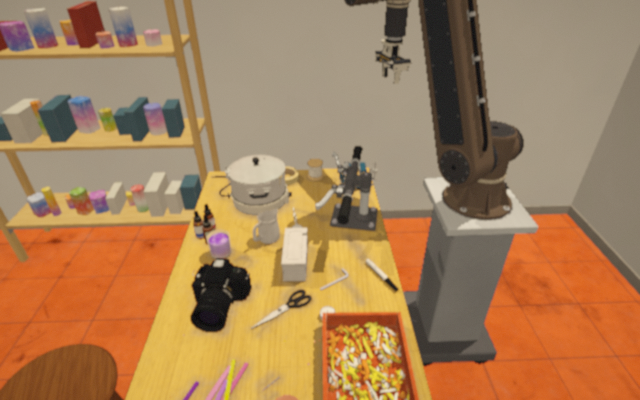

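View pics/wrist0.png

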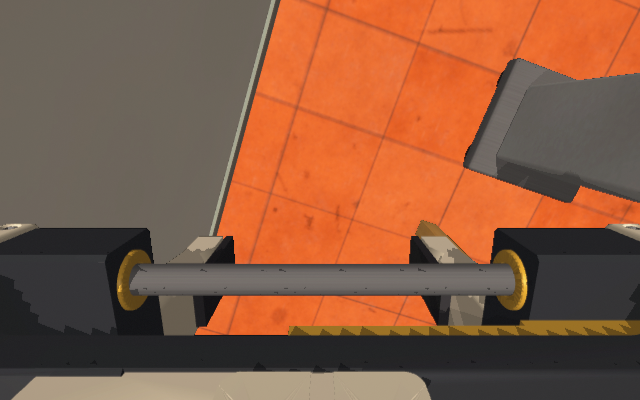

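```bash
python3 - <<'E'
import cv2
a=cv2.imread("pics/scene0.png")[130:280,200:480];cv2.imwrite("pics/sc.png",cv2.resize(a,None,fx=2.85,fy=2.85,interpolation=cv2.INTER_CUBIC))
a=cv2.imread("pics/side0.png")[140:300,260:420];cv2.imwrite("pics/si.png",cv2.resize(a,None,fx=3.75,fy=3.75,interpolation=cv2.INTER_CUBIC))
E
```

```text
(no output)
```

View pics/sc.png

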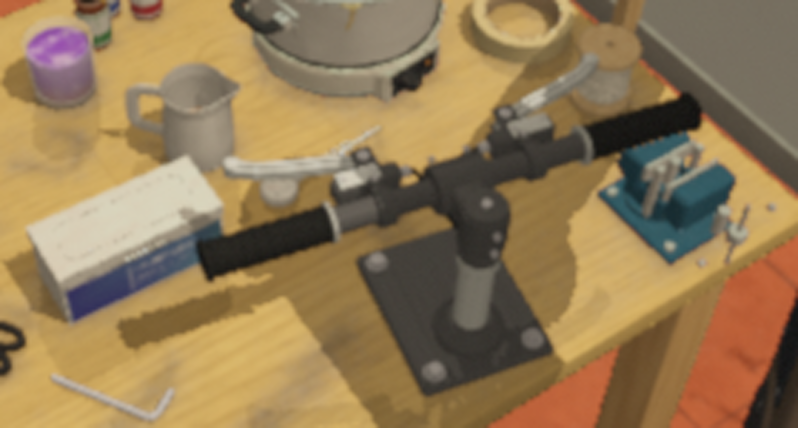

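View pics/si.png

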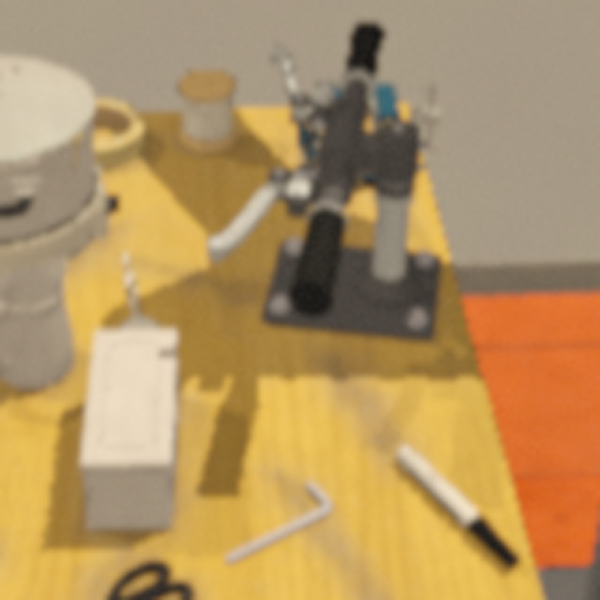

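```bash
cat > h.py <<'E'
import numpy as np,json
from scipy.optimize import least_squares
from plant import bot
C={n:bot.get_calibration(n) for n in("scene","side","wrist")}
def proj(n,p,view=None):
    c=C[n];v=c["view"] if view is None else view
    q=v@np.r_[p,1];return np.array([c["cx"]+c["fx"]*q[0]/-q[2],c["cy"]-c["fy"]*q[1]/-q[2]])
def S2W(s,p):
    c,n=np.cos(s[2]),np.sin(s[2]);return np.array([s[0]+c*p[0]-n*p[1],s[1]+n*p[0]+c*p[1],p[2]])
def tri(obs):
    f=lambda p:np.concatenate([proj(n,p)-u for n,u in obs])
    r=least_squares(f,[600,0,100]);return r.x,r.fun
E
python3 - <<'E'
from h import *
sc=lambda x,y:np.array([200+x/2.85,130+y/2.85]); si=lambda x,y:np.array([260+x/3.75,140+y/3.75])
o=[("scene",(45,208,150),sc(207,257)),("scene",(45,-208,150),sc(695,112)),("side",(45,208,150),si(312,293)),("side",(45,-208,150),si(368,33))]
f=lambda s:np.concatenate([proj(n,S2W(s,p))-u for n,p,u in o])
r=least_squares(f,[600,0,0]);s=r.x;print(s,r.fun)
np.save("s.npy",s)
print("Lend",*tri([("scene",o[0][2]),("side",o[2][2])]))
print("Rend",*tri([("scene",o[1][2]),("side",o[3][2])]))
c,n=np.cos(s[2]),np.sin(s[2])
def W2S(p): d=p[:2]-s[:2];return np.array([c*d[0]+n*d[1],-n*d[0]+c*d[1],p[2]])
for nm,a,b in(("Ltip",sc(230,167),si(215,250)),("Rtip",sc(592,62),si(278,47)),("base FL?",sc(360,262),si(265,322)),("base near",sc(432,393),si(435,338)),("jug rim R",sc(240,88),si(90,175) )):
    p,e=tri([("scene",a),("side",b)]);print(nm,p,W2S(p),e)
E
```

```text
[ 4.16197106e+02  9.23669320e+01 -2.19552720e-01] [ 0.68426807  0.57177377 -0.26704764  0.05736297 -0.86054794  0.25765792
  0.13693393  0.21768763]
Lend [504.16072206 287.80909059 153.77045854] [-0.03166819  0.36072394 -0.29983667 -0.35924338]
Rend [ 414.88011494 -121.38957165  149.902439  ] [ 0.00502729 -0.09590889  0.08730927  0.11927971]
Ltip [572.90712981 226.26494268 150.50772783] [123.78613079 164.81414595 150.50772783] [-0.02011885  0.29199081 -0.22939945 -0.29464778]
Rtip [502.58725795 -85.96289998 154.88088417] [ 123.15536037 -155.23383833  154.88088417] [ 0.01420547 -0.32441231  0.27495661  0.38813138]
base FL? [528.15443421 128.79584481   3.05454335] [101.33582249  59.93796915   3.05454335] [-0.03755531  0.43592584 -0.36507313 -0.44003437]
base near [384.74807788 156.99945269   4.18483968] [-44.77060997  56.23163323   4.18483968] [-0.08732951  0.78748844 -0.73877799 -0.81407433]
jug rim R [654.97571376 165.39406721 157.39747263] [217.14191199 123.27844961 157.39747263] [ 0.31741684 -6.52699108  4.80462791  6.65860891]
```

```bash
cat >> h.py <<'E'
from scipy.spatial.transform import Rotation as R
s=np.load("s.npy")
def ori(sign=1,extra=0.0):
    a=s[2]+extra; y=sign*np.array([np.cos(a),np.sin(a),0]);z=np.array([0,0,-1.]);x=np.cross(y,z)
    return R.from_matrix(np.c_[x,y,z]).as_quat()
def W2S(p):
    c,n=np.cos(s[2]),np.sin(s[2]);d=p[:2]-s[:2];return np.array([c*d[0]+n*d[1],-n*d[0]+c*d[1],p[2]])
E
python3 - <<'E'
from h import *
for nm,a,b in(("pot knob",(321,97),(256,160)),("spool top",(200+608/2.85,130+42/2.85),(260+207/3.75,140+85/3.75)),("tin corner near-left",(212,215),(282,263)),("tin corner right",(277,203),(306,229))):
    p,e=tri([("scene",np.array(a)),("side",np.array(b))]);print(nm,p,W2S(p),abs(e).max())
for sg in(1,-1):
  for q in((155,134,300),(155,134,140),(95,134,140),(155,-134,300),(155,-134,140),(95,-134,140)):
    print(sg,q,bot.solve_ik(S2W(s,q),ori(sg)))
E
```

```text
pot knob [767.17248563 -15.43116123 173.11232366] [366.02788335 -28.77037935 173.11232366] 0.07319195640923226
spool top [ 570.62039693 -181.66733925   68.22054425] [ 210.39912788 -233.82374052   68.22054425] 0.9389850883953841
tin corner near-left [669.25657571 364.86240659  58.33859173] [187.63713303 321.06881705  58.33859173] 2.032952430296973
tin corner right [606.22856374 221.45921118  64.05617047] [157.3543376  167.38095465  64.05617047] 0.2757812849213508
1 (155, 134, 300) [ 0.61876051  0.24220737  0.01418199  0.         -1.34277095  2.30327942]
1 (155, 134, 140) [ 0.61876051  0.34507776 -0.21654289  0.         -1.00917568  2.30327942]
1 (95, 134, 140) [ 0.69999218  0.26721111 -0.33080549  0.         -0.97277973  2.22204775]
1 (155, -134, 300) [ 0.22765263  0.10013296 -0.16023082  0.         -1.31043255  2.6943873 ]
1 (155, -134, 140) [ 0.22765263  0.21770612 -0.3990923   0.         -0.95399792  2.6943873 ]
1 (95, -134, 140) [ 0.28544444  0.12104833 -0.52190513  0.         -0.92784286  2.6365955 ]
-1 (155, 134, 300) [ 0.61876051  0.24220737  0.01418199  0.         -1.34277095 -0.83831323]
-1 (155, 134, 140) [ 0.61876051  0.34507776 -0.21654289  0.         -1.00917568 -0.83831323]
-1 (95, 134, 140) [ 0.69999218  0.26721111 -0.33080549  0.         -0.97277973 -0.9195449 ]
-1 (155, -134, 300) [ 0.22765263  0.10013296 -0.16023082  0.         -1.31043255 -0.44720535]
-1 (155, -134, 140) [ 0.22765263  0.21770612 -0.3990923   0.         -0.95399792 -0.44720535]
-1 (95, -134, 140) [ 0.28544444  0.12104833 -0.52190513  0.         -0.92784286 -0.50499716]
```

```bash
python3 - <<'E'
from h import *
import cv2
bot.move_gripper(0,40)
bot.line_to([214.6,-639.5,330],300)
bot.move_ptp(S2W(s,(175,134,320)),ori(-1))
st=bot.read_state();print(st["t"],st["tcp_pos"],W2S(st["tcp_pos"]),st["eef_rot"],st["width"],st["contact_force"])
for n in C: cv2.imwrite(f"pics/{n}1.png",bot.camera(n)[:,:,::-1])
np.savez("w1.npz",p=st["tcp_pos"],q=st["eef_rot"])
E
```

```text
5.275 [616.37119775 184.31781272 320.03609532] [175.34263765 133.34013261 320.03609532] [-6.24968107e-01  7.80650282e-01 -3.76479821e-05 -1.27106427e-05] 0.7153508581288603 [ 0.14109817 -0.35762612 -0.16337227]
```

View pics/wrist1.png

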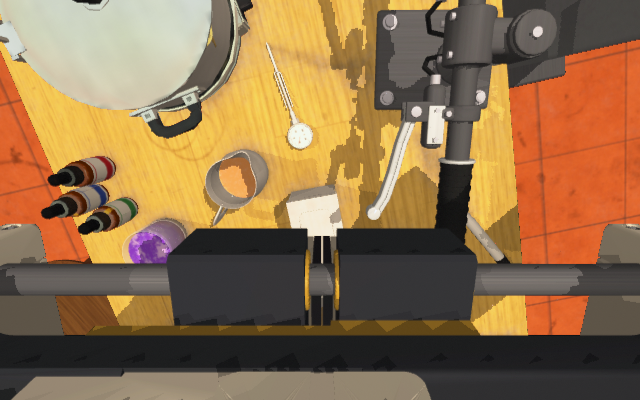

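View pics/side1.png

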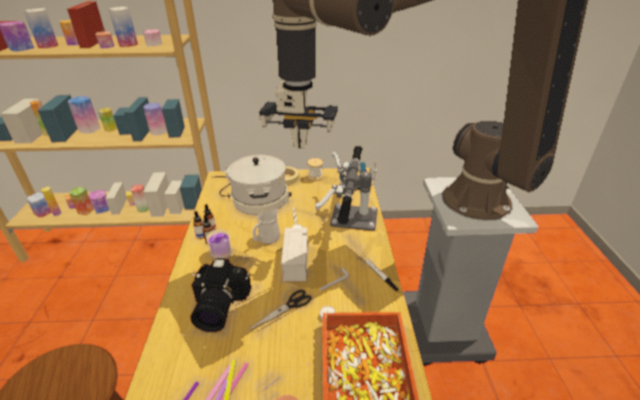

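View pics/scene1.png

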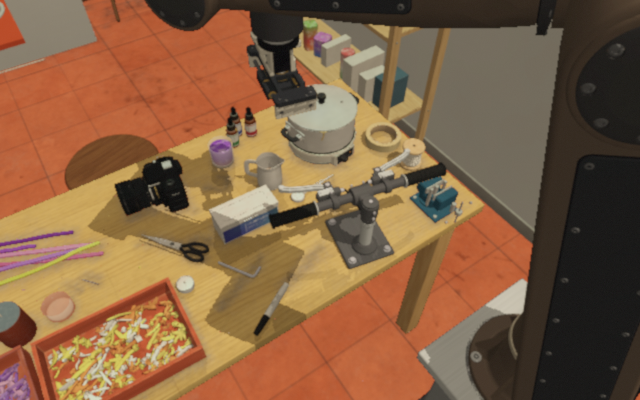

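```bash
python3 - <<'E'
from h import *
w=np.load("w1.npz");T=np.eye(4);T[:3,:3]=R.from_quat(w["q"]).as_matrix();T[:3,3]=w["p"]
c=C["wrist"];M=T@c["T_tool_cam"];M_t=M
for nm,u,z in(("tip",(374,214),150),("front mid",(389,164),157),("front near tip",(370,210),157),("pivot",(413,113),160),("grip start axis",(457,163),150),("bar at housing",(461,113),150),("tin corner",(288,197),69),("tin corner r",(338,187),69)):
    d=M[:3,:3]@np.array([(u[0]-c["cx"])/c["fx"],-(u[1]-c["cy"])/c["fy"],-1]);o=M[:3,3]
    p=o+d*(z-o[2])/d[2];print(nm,p,W2S(p))
E
```

```text
tip [572.29368449 226.26534606 150.        ] [123.1873234  164.68093549 150.        ]
front mid [550.03256618 178.20891731 157.        ] [111.92694276 112.92978515 157.        ]
front near tip [576.00893338 219.00324808 157.        ] [128.39502245 158.40232003 157.        ]
pivot [521.42838873 136.60726143 160.        ] [ 93.06996335  66.09698611 160.        ]
grip start axis [484.47119205 193.09333528 150.        ] [ 44.69764838 113.1780871  150.        ]
bar at housing [475.21202486 147.10613921 150.        ] [ 45.67644192  66.2782327  150.        ]
tin corner [665.20187317 208.24728459  69.        ] [217.78945693 167.33016083  69.        ]
tin corner r [602.02828285 209.46955843  69.        ] [155.86614827 154.76432178  69.        ]
```

```bash
cat >> h.py <<'E'
ux=np.array([np.cos(s[2]),np.sin(s[2]),0])
def press(y,x0,xmin,z=139,target=13,step=4.0,f0=None):
    """creep towards -x in stand frame till force beyond spring -> stop; log"""
    x=x0;log=[]
    st=bot.read_state();b=f0 if f0 is not None else st["contact_force"]
    while x>xmin:
        bot.line_to(S2W(s,(x,y,z)),40)
        st=bot.read_state();F=st["contact_force"]-b;f=F@ux
        q=W2S(st["tcp_pos"]);log.append((st["t"],x,q[0],f,F))
        print("t%.2f cmd %.1f act %.1f f %.1f F %s"%(st["t"],x,q[0],f,np.round(F,1)))
        if f>target: return x,True
        x-= step if f<3.5 else (1.5 if f<8 else 1.0)
    return x,False
E
python3 - <<'E'
from h import *
y=134
bot.line_to(S2W(s,(175,y,139)),150)
bot.pause(.2);b=bot.read_state()["contact_force"];np.save("b.npy",b);print(b)
bot.line_to(S2W(s,(150,y,139)),60)
print(press(y,146,84,f0=b))
import cv2
for n in("side","scene"): cv2.imwrite(f"pics/{n}2.png",bot.camera(n)[:,:,::-1])
E
```

```text
[ 0.10883    -0.24837888  0.97366736]
t7.80 cmd 146.0 act 145.9 f -0.2 F [-0.3 -0.5 -1. ]
t8.05 cmd 142.0 act 141.8 f 0.7 F [ 0.7 -0.  -1. ]
t8.30 cmd 138.0 act 137.8 f 0.1 F [ 0.1  0.  -0.6]
t8.55 cmd 134.0 act 133.9 f 0.4 F [ 0.4 -0.1 -1.1]
t8.80 cmd 130.0 act 129.9 f 0.4 F [ 0.5  0.5 -1.2]
t9.05 cmd 126.0 act 125.8 f 1.3 F [ 1.4  0.2 -1.5]
t9.30 cmd 122.0 act 121.8 f 0.9 F [ 1.1  0.6 -2. ]
t9.55 cmd 118.0 act 117.8 f 1.3 F [ 1.3 -0.1 -1.7]
t9.80 cmd 114.0 act 113.8 f 0.1 F [ 0.3  0.9 -1.8]
t10.05 cmd 110.0 act 110.6 f 5.3 F [ 5.4 -0.2 -3.5]
t10.30 cmd 108.5 act 110.1 f 9.0 F [ 8.9 -1.2 -5.3]
t10.55 cmd 107.5 act 109.8 f 13.1 F [12.8 -2.8 -7.5]
(107.5, True)
```

```bash
python3 - <<'E'
from h import *
import cv2
bot.pause(.3);st=bot.read_state();print(st["t"],st["contact_force"]-np.load("b.npy"),W2S(st["tcp_pos"]))
cv2.imwrite("pics/wrist2.png",bot.camera("wrist")[:,:,::-1])
a=cv2.imread("pics/side2.png")[90:250,260:420];a=cv2.resize(a,None,fx=3.7,fy=3.7,interpolation=cv2.INTER_CUBIC)
cv2.imwrite("pics/si2.png",a)
a=cv2.imread("pics/scene2.png")[90:250,200:420];a=cv2.resize(a,None,fx=3.6,fy=3.6,interpolation=cv2.INTER_CUBIC)
cv2.imwrite("pics/sc2.png",a)
E
```

```text
10.95 [11.97715651 -2.26985995 -7.68602953] [109.7637904  134.42890941 139.29765257]
```

View pics/si2.png

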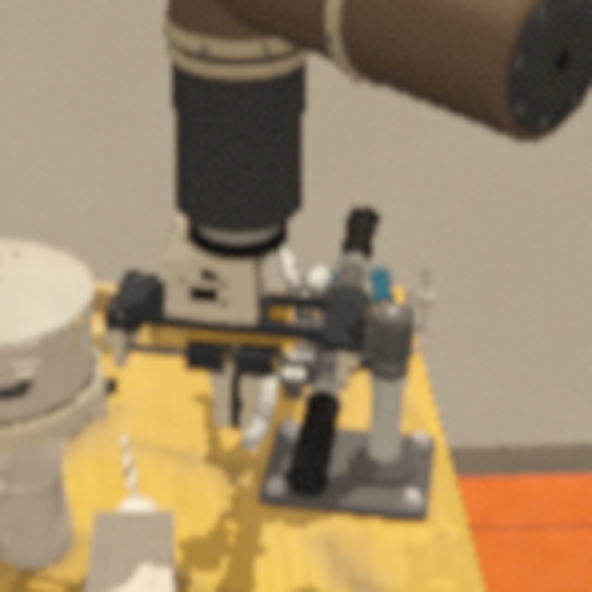

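View pics/sc2.png

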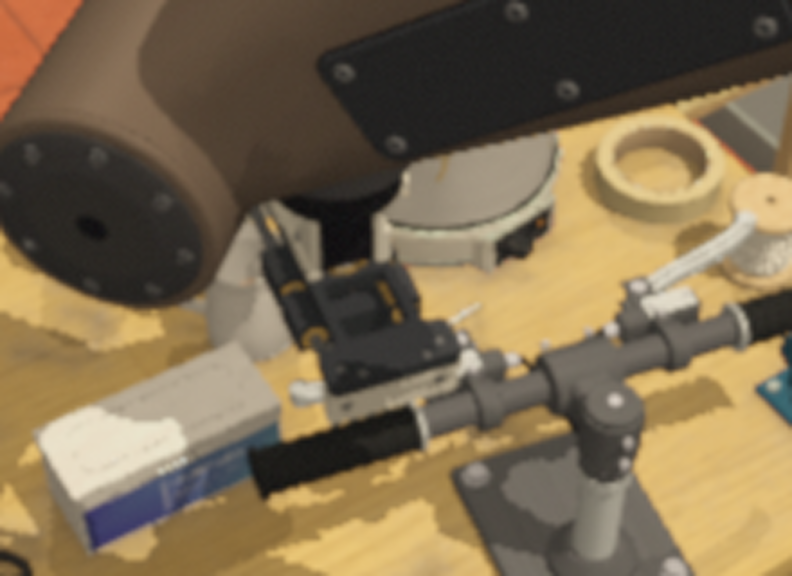

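View pics/wrist2.png

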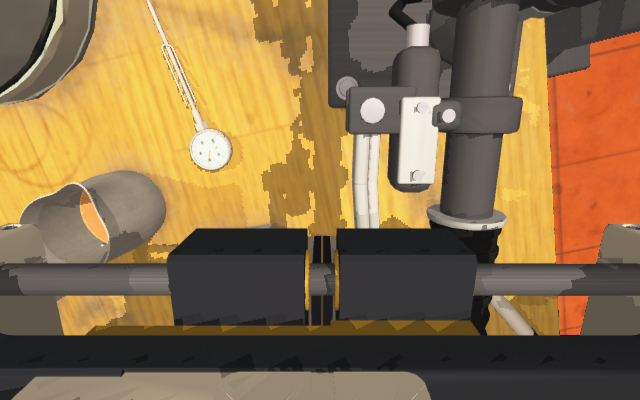

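```bash
python3 - <<'E'
from h import *
p,e=tri([("scene",np.array((280.8,199.0))),("side",np.array((327.5,208.8)))]);q=W2S(p);print(q,e,np.arctan2(q[0]-90,q[1]-62))
# wrist: blade ridge just below pivot to visible end
st=bot.read_state();T=np.eye(4);T[:3,:3]=R.from_quat(st["eef_rot"]).as_matrix();T[:3,3]=st["tcp_pos"]
c=C["wrist"];M=T@c["T_tool_cam"]
for u in((355,140),(356,225),(380,140),(379,225)):
    d=M[:3,:3]@np.array([(u[0]-c["cx"])/c["fx"],-(u[1]-c["cy"])/c["fy"],-1]);o=M[:3,3]
    p=o+d*(157-o[2])/d[2];print(u,W2S(p))
E
```

```text
[ 92.44808307 174.99794919 153.90264661] [-0.01716825  0.22911114 -0.18419577 -0.23136114] 0.021661456500836913
(355, 140) [ 96.53760309  76.37338556 157.        ]
(356, 225) [ 95.20627636 112.86075551 157.        ]
(380, 140) [ 86.3739495   76.37877187 157.        ]
(379, 225) [ 85.21694927 112.85436935 157.        ]
```

```bash
python3 - <<'E'
from h import *
import cv2
bot.line_to(S2W(s,(165,134,139)),80)
bot.pause(.3)
bot.line_to(S2W(s,(175,134,230)),200)
cv2.imwrite("pics/wrist3.png",bot.camera("wrist")[:,:,::-1])
y=-134
bot.line_to(S2W(s,(175,y,230)),200)
cv2.imwrite("pics/wrist4.png",bot.camera("wrist")[:,:,::-1])
bot.line_to(S2W(s,(175,y,139)),150)
bot.pause(.2);b=bot.read_state()["contact_force"];np.save("b.npy",b);print(b)
bot.line_to(S2W(s,(142,y,139)),60)
print(press(y,138,88,f0=b))
bot.pause(.4);st=bot.read_state();print(st["t"],st["contact_force"]-b,W2S(st["tcp_pos"]))
for n in C: cv2.imwrite(f"pics/{n}5.png",bot.camera(n)[:,:,::-1])
a=cv2.imread("pics/side5.png")[90:250,260:420];a=cv2.resize(a,None,fx=3.7,fy=3.7,interpolation=cv2.INTER_CUBIC)
cv2.imwrite("pics/si5.png",a)
a=cv2.imread("pics/scene5.png")[90:250,240:460];a=cv2.resize(a,None,fx=3.6,fy=3.6,interpolation=cv2.INTER_CUBIC)
cv2.imwrite("pics/sc5.png",a)
E
```

```text
[0.02553979 1.13719988 0.28108979]
t16.27 cmd 138.0 act 138.1 f 0.6 F [ 0.5 -0.4 -1.1]
t16.52 cmd 134.0 act 133.9 f 1.0 F [ 0.7 -1.3 -0.8]
t16.77 cmd 130.0 act 129.8 f 1.1 F [ 1.  -0.9 -0.9]
t17.02 cmd 126.0 act 125.8 f 0.9 F [ 0.7 -1.2  0.1]
t17.27 cmd 122.0 act 121.8 f 1.1 F [ 0.8 -1.6 -0.3]
t17.52 cmd 118.0 act 117.8 f 1.4 F [ 1.  -2.  -1.2]
t17.77 cmd 114.0 act 113.8 f 0.6 F [ 0.5 -0.4 -0. ]
t18.02 cmd 110.0 act 109.9 f 2.7 F [ 2.2 -2.3 -1.2]
t18.27 cmd 106.0 act 105.9 f 3.0 F [ 2.6 -1.9 -0.2]
t18.52 cmd 102.0 act 101.9 f 2.2 F [ 2.  -1.2  0.1]
t18.77 cmd 98.0 act 99.1 f 7.8 F [ 7.2 -3.6 -4.5]
t19.02 cmd 96.5 act 98.6 f 11.1 F [10.3 -4.8 -6.3]
t19.27 cmd 95.5 act 98.2 f 13.1 F [11.9 -6.8 -7.6]
(95.5, True)
19.675 [12.42255452 -6.81506185 -8.03400171] [  98.2229484  -133.45902235  139.50920944]
```

View pics/wrist5.png

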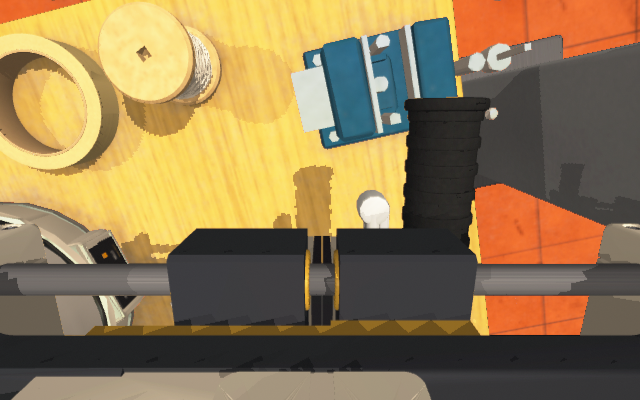

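View pics/sc5.png

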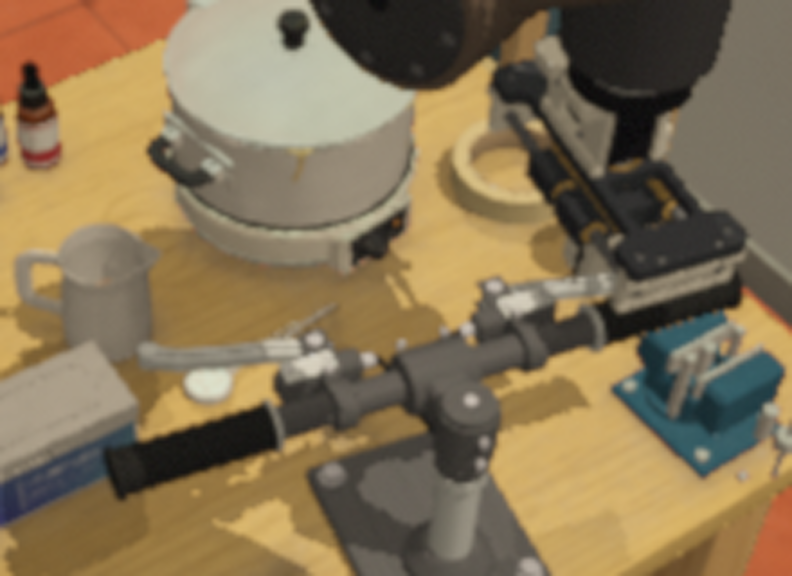

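View pics/si5.png

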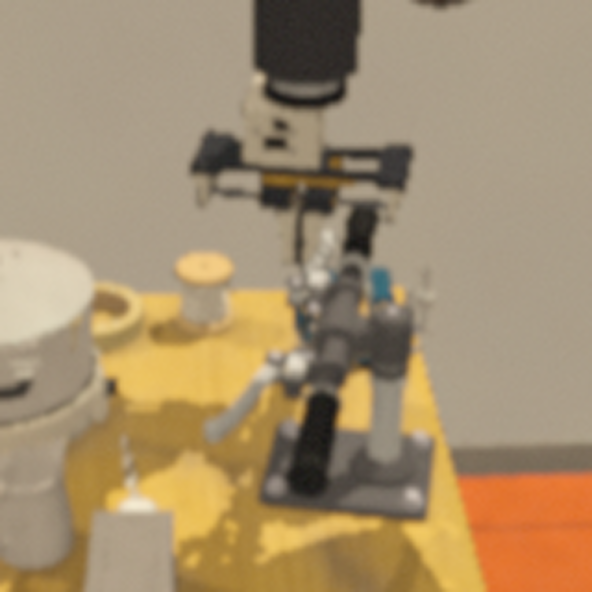

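```bash
python3 - <<'E'
from h import *
st=bot.read_state();T=np.eye(4);T[:3,:3]=R.from_quat(st["eef_rot"]).as_matrix();T[:3,3]=st["tcp_pos"]
c=C["wrist"];M=T@c["T_tool_cam"]
for nm,u,z in(("tip",(373,208),157),("tip outermost",(373,191),157),("grip front edge",(406,200),150),("grip end",(447,100),155)):
    d=M[:3,:3]@np.array([(u[0]-c["cx"])/c["fx"],-(u[1]-c["cy"])/c["fy"],-1]);o=M[:3,3]
    p=o+d*(z-o[2])/d[2];q=W2S(p);print(nm,q,np.arctan2(q[0]-90,-q[1]-62))
p,e=tri([("scene",np.array((240+148/3.6,90+355/3.6))),("side",np.array((260+213/3.7,90+430/3.7)))]);q=W2S(p);print("Ltip",q,np.arctan2(q[0]-90,q[1]-62),e)
E
```

```text
tip [  76.52764016 -162.65099594  157.        ] -0.13306132647442911
tip outermost [  76.81593516 -170.14636043  157.        ] -0.12131085683400643
grip front edge [  60.84981388 -164.3675854   150.        ] -0.2774171048367819
grip end [  48.33337782 -207.1351667   155.        ] -0.27956960104196804
Ltip [123.01859148 164.0481975  151.30246067] 0.31292782373093836 [-0.01339123  0.19453454 -0.1529428  -0.19649196]
```

```bash
python3 - <<'E'
from h import *
bot.pause(.5);st=bot.read_state();print(st["t"],st["contact_force"]-np.load("b.npy"),W2S(st["tcp_pos"]),abs(st["qvel"]).max())
bot.close_job()
E
```

```text
20.325 [11.57929125 -6.47008994 -7.04877167] [  98.23096617 -133.48125213  139.53086063] 0.001197480983224117
the job is handed in; nothing more can be done
```

The right brake is the airy one. The job was handed in at about 20 s with the right lever held at its stop and the left one out; no verdict was reported.

| Check | Left lever (sound) | Right lever (airy) |
|---|---|---|
| Press force at the stop | about 12–13 N | about 12–13 N |
| Finger position at the stop, stand x | 109.8 mm | 98.2 mm |
| Estimated joint angle at the stop | about 0.3 rad | about 0.45 rad |

- **Left lever:** I pressed it with the backs of the closed fingers, held it for well over 0.2 s, then let it spring out. In the images its tip was back at the rest position while I held the right lever.
- **Right lever:** it came in about 12 mm further than the left. I measured its tip about 16 mm ahead of the grip's front edge. At hand-in the force along the press direction was still about 12–13 N and the arm was still.
- **Uncertain:** the joint angles come from tip positions in the images and the finger travel, good to about 0.03 rad. The right lever was clearly above the sound range, but only about 0.05 rad above the 0.40 limit.
- **Side force:** each press also showed a downward force of about 7–8 N on the tool. I took this to be friction on the blade and did not check it further.
- **Bench:** the fingers stayed above the bench items and I saw none moved, but I did not measure their positions again.

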